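# Refit and lock the lamp-bay cover of a bench photometer

### The arm

A 6-joint arm with a two-finger parallel gripper is mounted at the origin on the work surface. World frame = base frame: x ahead of the robot, y to its left, z up, the work surface at z = 0. Lengths are in m, angles in rad, forces in N, time in s.
With the tool pointing down it reaches from about 0.275 to 0.725 m from the base axis. Payload 5.6 kg.
Tool frame: the origin (TCP) lies at the very end of the fingers, on their centre line; the grasp point (between the pads) lies r.tcp_to_grasp behind it (r.tcp_to_grasp is the distance from the TCP to the grasp point, in m); x points along the fingers, z is the direction in which the jaws open and shut, and the axes are right-handed (so a half turn about x gives the same grasp; the last joint's range is limited). The gripper opens to 85 mm and grips with 20 to 120 N. Pads are 22 mm wide; open, the fingers measure 114 mm over their backs; the gripper's body (76 mm by 85 mm) begins 54 mm behind the grasp point. The pads swing forward as they close: fully open they stand 13 mm farther back than shut.
Start: joints at [1.444, 0.255, 0.108, 0, -1.424, -0.285], TCP at [0.22, 0.504, 0.231] pointing down, gripper open.
Joint ranges: [-2.95, 2.95], [-1.21, 1.97], [-1.09, 1.5], [-2.87, 1.71], [-2.94, -0.07], [-3.05, 3.05]. Speed limits (rad/s): [2.57, 2.57, 3.14, 3.14, 3.14, 3.14].

### API

Orientations are given as [roll, pitch, yaw] about the fixed x, y, z axes, in that order (R = Rz(yaw) Ry(pitch) Rx(roll)).
In Python, from bench import r gives the robot as it stands.
- The arm moves only by the tool drive_tool, never from a script. Its argument "increments" is text: rows parted by semicolons, each of 7 numbers parted by spaces: the turn, a rotation vector about the tool's x, y, z in degrees, then the shift along the tool's x, y, z in m, then the opening, from 0 (shut) to 1 (fully open). A call has 1 to 12 rows; each row is the pose to reach, as a shift and turn from the pose measured when the call began, along the tool's axes at that moment; what a row does not reach only later rows make up. A row lasts 1/10 s, in which the tool goes at most 50 mm and 8.59 degrees, less where a joint would pass 70% of its speed; a pose out of reach is approached as far as the arm can. A call with a gripper value outside its range is refused whole. The fingers move at their own pace and stop on an object; "squeeze" is the grip in N (left out, the last holds). Time passes only in rows, so rows that repeat a pose let the fingers close. It gives the time, the measured TCP pose, the force and the opening at its end, in the units of the state.
- r.get_obs(): the state, without advancing time (a new reading comes with each control period).
- r.get_image(name): name is "scene" or "top"; returns the picture (400x640x3 uint8, blue, green, red); there is no depth.
- r.camera_info(name): a dict with "fovy" (degrees; the focal length in pixels is half the picture's height over the tangent of half this angle, whatever the lens; pixels are square), "cx", "cy" (the principal point, pixels), "cam_to_world" (4x4, takes a point from camera to world coordinates). Camera axes: x right, y down, z forward; pixel columns grow to the right and rows downward; lengths in m; the calibration is good to about 2 mm. A picture is of the moment at which its call begins. camera_info takes no time and is no camera call.
- r.sign_off(): hands the job in, once; it reports no verdict.
Trained networks look in the newest picture that a camera, given by its name, has taken for a name from the list of things; names that differ only in an ending like _2 or _b are one class to them, and where a whole thing is asked for, a point or a joint stands for the part that bears it (a point fixed in the world has none). Each returns a list of dicts, best first, with "confidence" (0 to 1); they miss things now and then, are a little off and sometimes report something else, mostly with a low value. They report only what shows in the picture. A call takes as long as a camera call.
- r.look_for(target, camera): "bbox" ([centre column, centre row, width, height] in pixels, round what is visible of it).
- r.mark_of(target, camera): "at" ([row, column] in pixels: a listed point, or the origin of a listed thing).
The state is a dict: "time_s": time; "joint_positions": joint angles; "joint_velocities": joint speeds; "effort": joint torques, N m; "tool_pos": TCP position; "tool_rot": TCP orientation; "contact_force": force on the tool from outside, world axes, zero at the start; "ft_torque": the same for the moment, N m; "gripper_width": finger opening in m.
Only numpy, scipy, OpenCV 4.12 (cv2) and the standard library are available. Lean on these libraries where they do the work, as an engineer would, in place of code of your own. Each camera call takes 0.05 s, during which the arm holds its last target.

### The job

The lamp has been changed: put the loose cover back over the open lamp bay on top of the photometer, so that it sits fully down over the raised rim. Then turn its black wing fastener in line with the white marks, push it right in and turn it a quarter turn clockwise to the green dots so that it locks, and let go. Leave the bottle, beaker, dish and carton where they stand.

Things in the scene. Friction and masses are not known exactly. Their poses are not given: they have to be found in the camera images.
- bay (a point): Photometer, fixed: cream bench instrument. Its lamp section has a flat deck 95 mm above the bench with an open bay in it; point on the bay's vertical axis at deck level. x, y: the instrument's axes, z up. Round the bay runs a raised rim, outer size 140 mm along x by 100 mm along y, rounded top 16 mm above the deck. The deck ends 105 mm from the axis along x, 95 mm along -y.
- slot (a point): Centre of the slot that takes the fastener's cross pin, on the bay's axis, in the top face of a steel bridge across the bay (4 mm thick, its top 4 mm above the deck). The slot is 38 mm long along the instrument's x and 14 mm wide; axes as bay.
- eyepiece (a point): Obstacle: black outer end of the photometer's slanted eyepiece, 42 mm across, top about 220 mm above the bench. It points to the instrument's -x from the optical head, a cream box 160 mm high above the bench that begins 85 mm to +y of the bay's axis and ends at 225 mm, 210 mm long in x.
- cover_center (a point): Loose cover: grey shallow lid standing on its skirt, 150 mm (x) by 110 mm (y) by 26 mm high, 0.36 to 0.54 kg; point at its centre, 13 mm above the skirt's lower edge. Inside 144.4 x 104.4 mm: slips over the rim with 2.2 mm to spare each side, either way round (180 degrees). Fully down, the skirt rests on the deck. On its top: white bars along its x axis, green dots along y.
- wing_grip (a point): Wing of the fastener at the cover's centre: black upright blade 66 mm long (its x), 13 mm thick (y), 30 mm high. Point on the axis, 21 mm above its lower edge; with the fastener up, as at the start, 66.5 mm above the skirt's lower edge, 40.5 mm above the cover's top. It is captive: the cover can be lifted and carried by it and turns along with it (stiff swivel, 0.04 N m).
- cross_pin (a point): Middle of the steel cross pin on the foot of the fastener's stem, inside the cover (hidden): 30 mm long, 7 mm thick, parallel to the wing (its x). With the cover on the bay and the wing in line with the white bars, either way round and within about 10 degrees, it passes through the slot; otherwise it stops on the bridge after about 4 mm.
- wing (a joint): Angle of the wing on the cover, rad, growing clockwise seen from above. 0 or pi: along the white bars (cover's x, in line with the slot). Pushed in, it turns only clockwise, from the bars to the green dots (pi/2 further), to stops that lie 5 to 15 degrees past either end. It stays at any angle where it is left.
- plunger (a joint): How far the fastener is pushed in, m: 0 up, 0.018 fully in, against a spring of 2.6 N (up) to 9.3 N (in). Beyond 0.0155 the pin is below the bridge and can be turned. Turned and let go, it springs back to about 0.015 and stays: locked. Let go unturned, it comes up again.
- reagent_mid (a point): Bystander: white plastic bottle with orange cap, 64 mm across, 150 mm high, upright; point half-way up.
- beaker_mid (a point): Bystander: glass beaker, 72 mm across, 95 mm high, upright; point half-way up.
- dish_mid (a point): Bystander: white porcelain dish, 90 mm across, 35 mm high; point half-way up.
- carton_mid (a point): Bystander: cardboard lamp carton, 70 x 50 x 50 mm; point half-way up.

How it is judged:
On the way:
1. the cover sits fully down over the rim of the bay (horizontal distance between cover_center and bay below 0.005 m and z of cover_center in the frame of bay below 0.0155 m and angle between the x axis of cover_center and the x axis of bay, either way round below 0.1 rad), for 0.2 s.
At the end, for the whole second after the job is handed in: The cover sits fully down over the rim (within 5 mm of the bay's axis, not more than 2.5 mm above its seat, square within 0.1 rad), the fastener stays pushed in by more than 12 mm by itself and its wing is within 20 degrees of the line of the green dots (all of step 1 and value of joint plunger above 0.012 m and angle between the x axis of wing_grip and the y axis of bay, either way round below 0.35 rad); the robot touches nothing.
It fails at once if a bystander (bottle, beaker, dish, carton) is moved by more than 20 mm or knocked over (distance of any of reagent_mid, beaker_mid, dish_mid, carton_mid from where it was at the start of the episode above 0.02 m).
It also fails if it takes over 61 s, if anything falls off the work surface, if the arm or the gripper's body presses on something with over 40 N, if the wrist force passes 120 N, or if a joint passes its speed limit or range.

## Working session

There is one attempt and no reset: what is moved stays moved. The work goes in short steps, Python scripts to look and compute and a tool call to move; the robot and the scene stay as the last step left them, time stands still between calls to the robot, and variables do not carry over. Pictures are saved under pics/ and viewed, and the job is handed in when it is done.

Besides the shell and the picture viewer there is one more tool, called after "Emit:" as name(argument=value, ...) on one line, values as JSON. drive_tool: Moves the arm, as the interface text tells. Its arguments: {"type":"object","properties":{"increments":{"type":"string"},"squeeze":{"type":"number"}},"required":["increments"]}

```bash
mkdir -p pics; ls; python3 - <<'E'
from bench import r
import cv2,numpy as np
np.set_printoptions(precision=4,suppress=True)
o=r.get_obs()
for k in o: print(k,o[k])
print(r.tcp_to_grasp)
for n in("scene","top"):
    im=r.get_image(n); cv2.imwrite(f"pics/{n}0.png",im)
    print(n,r.camera_info(n))
    for t in ["bay","slot","eyepiece","cover_center","wing_grip","reagent_mid","beaker_mid","dish_mid","carton_mid"]:
        m=r.mark_of(t,n); print(t,[(np.round(a["at"],1),round(a["confidence"],2)) for a in m[:2]])
E
```

```text
pics
time_s 0.0
joint_positions [ 1.4436  0.2558  0.107  -0.0005 -1.4239 -0.2846]
joint_velocities [ 0.0003  0.0003 -0.0005 -0.001  -0.0017  0.0011]
effort [ -0.0001 -38.6627  23.7941   5.3648  -0.0061   0.    ]
tool_pos [0.2199 0.5036 0.2304]
tool_rot [ 0.0463  1.5689 -1.9364]
contact_force [ 0.2787 -0.1002 -0.0099]
ft_torque [ 0.017  -0.0288 -0.0098]
gripper_width 0.08574607767422142
0.0187
scene {'fovy': 55.19542701518171, 'cx': 315.43977777367263, 'cy': 201.40321781879516, 'cam_to_world': array([[ 0.5764,  0.5523, -0.6023,  1.2665],
       [ 0.817 , -0.4071,  0.4085, -0.5386],
       [-0.0196, -0.7275, -0.6858,  0.893 ],
       [ 0.    ,  0.    ,  0.    ,  1.    ]])}
bay [(array([171.1, 355.2]), 0.6)]
slot [(array([168.1, 357.6]), 0.9), (array([290.8, 193.5]), 0.21)]
eyepiece [(array([112.5, 371.9]), 0.73)]
cover_center [(array([233.8, 259.6]), 0.8)]
wing_grip [(array([221.2, 260.6]), 0.6)]
reagent_mid [(array([267.7, 291.2]), 0.68)]
beaker_mid [(array([258.6, 322.5]), 0.87)]
dish_mid [(array([257.4, 180.4]), 0.88)]
carton_mid [(array([290.9, 191.9]), 0.81)]
top {'fovy': 57.91014051822108, 'cx': 316.8183115284122, 'cy': 195.66078473254868, 'cam_to_world': array([[-0.0199, -0.9894,  0.1439,  0.4345],
       [-0.9998,  0.0206,  0.0032, -0.107 ],
       [-0.0062, -0.1438, -0.9896,  1.0423],
       [ 0.    ,  0.    ,  0.    ,  1.    ]])}
bay [(array([215.8, 227.7]), 0.57)]
slot [(array([217. , 228.2]), 0.93)]
eyepiece [(array([266.4, 142.4]), 0.82)]
cover_center [(array([217.6, 357.9]), 0.74)]
wing_grip [(array([219.2, 359.6]), 0.44)]
reagent_mid [(array([136.6, 374.5]), 0.66)]
beaker_mid [(array([216.6, 359.7]), 0.74), (array([141.1, 328.4]), 0.61)]
dish_mid [(array([242.6, 447.7]), 0.68)]
carton_mid [(array([192.4, 449.3]), 0.84), (array([219.8, 360.9]), 0.43)]
```

View pics/scene0.png

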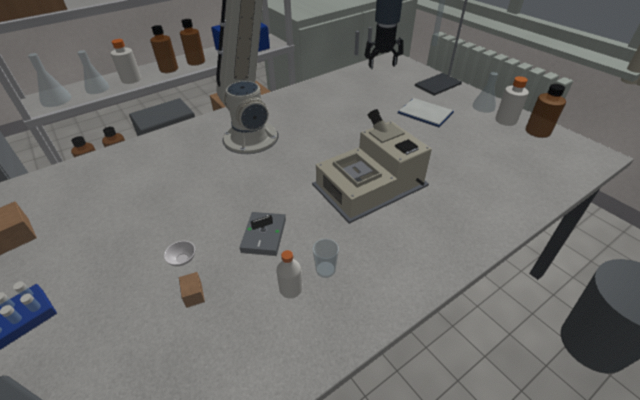

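View pics/top0.png

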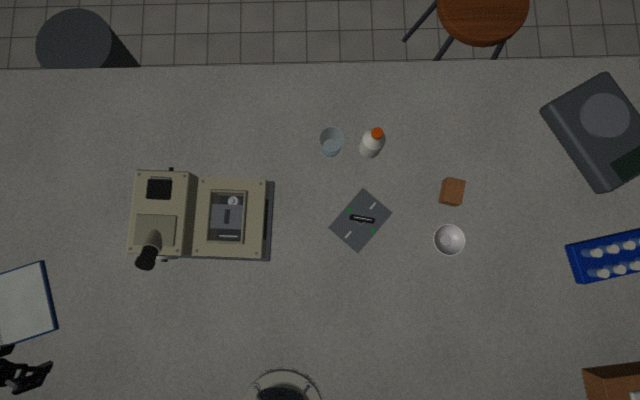

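```bash
python3 - <<'E'
import cv2
a=cv2.imread("pics/top0.png")
cv2.imwrite("pics/topc1.png",cv2.resize(a[160:280,170:430],None,fx=3,fy=3,interpolation=cv2.INTER_CUBIC))
a=cv2.imread("pics/scene0.png")
cv2.imwrite("pics/scc1.png",cv2.resize(a[100:290,200:460],None,fx=3,fy=3,interpolation=cv2.INTER_CUBIC))
E
```

```text
(no output)
```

View pics/topc1.png

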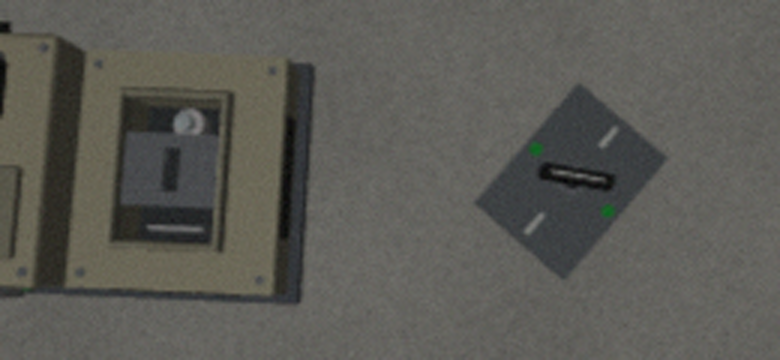

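View pics/scc1.png

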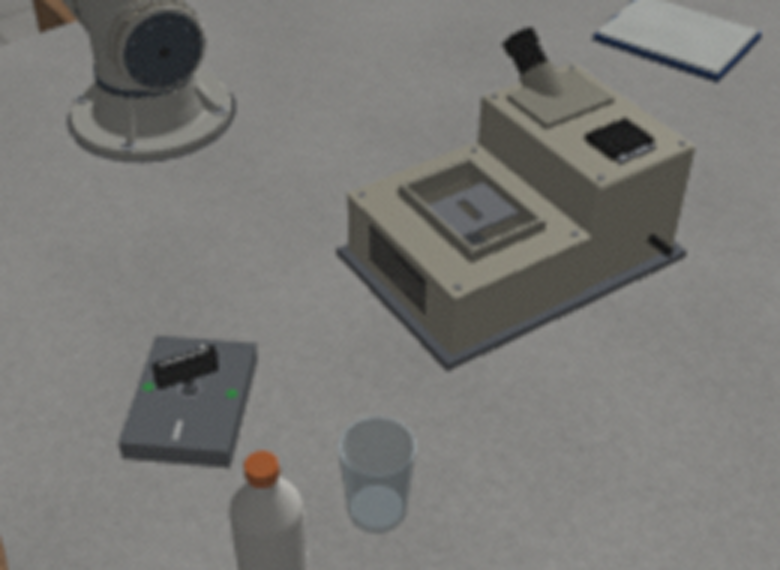

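The scene picture shows the cover at about (260,234) and the photometer bay at (357,168). In the top picture the cover is at about (361,220), with its bars about 40° off the world axes and the wing about 58° clockwise of the bars. The bay is at (228,216). Next I'll fit the poses.

```bash
cat > h.py <<'E'
import numpy as np,cv2
from scipy.optimize import least_squares
from bench import r
np.set_printoptions(precision=4,suppress=True)
CI={n:r.camera_info(n) for n in("scene","top")}
def proj(P,n):
    c=CI[n];T=np.linalg.inv(c["cam_to_world"]);P=np.atleast_2d(P)
    q=P@T[:3,:3].T+T[:3,3];f=200/np.tan(np.radians(c["fovy"]/2))
    return np.c_[c["cx"]+f*q[:,0]/q[:,2],c["cy"]+f*q[:,1]/q[:,2]]
def place(L,p,z0=0):
    L=np.array(L,float);c,s=np.cos(p[2]),np.sin(p[2])
    return np.c_[p[0]+c*L[:,0]-s*L[:,1],p[1]+s*L[:,0]+c*L[:,1],L[:,2]+z0]
def fit(obs,p0,z0=0,free_z=False):
    # obs: list of (cam, local pt, pixel)
    def f(p):
        e=[]
        for n in("scene","top"):
            o=[(l,u) for c,l,u in obs if c==n]
            if o: e.append((proj(place([a for a,_ in o],p,z0+(p[3] if free_z else 0)),n)-np.array([b for _,b in o])).ravel())
        return np.concatenate(e)
    s=least_squares(f,p0,loss="soft_l1");return s.x,f(s.x)
def back(uv,n,z):
    c=CI[n];f=200/np.tan(np.radians(c["fovy"]/2));d=np.array([(uv[0]-c["cx"])/f,(uv[1]-c["cy"])/f,1])
    T=c["cam_to_world"];d=T[:3,:3]@d;o=T[:3,3];return o+d*(z-o[2])/d[2]
def un(u,off,s=3): return (np.array(u)+.5)/s-.5+np.array(off)
E
python3 - <<'E'
from h import *
# bay
to=(170,160);so=(200,100)
C=.026
cov=[("top",(.075,.055,C),un((580,84),to)),("top",(.075,-.055,C),un((666,157),to)),("top",(-.075,-.055,C),un((565,279),to)),("top",(-.075,.055,C),un((474,203),to)),
("scene",(-.075,.055,C),un((155,338),so)),("scene",(.075,.055,C),un((123,444),so)),("scene",(.075,-.055,C),un((230,452),so)),("scene",(-.075,-.055,C),un((257,346),so))]
p,e=fit(cov,[.37,-.23,-.7]);print("cover",p,np.degrees(p[2]),e.round(1))
pt,e=fit(cov[:4],[.37,-.23,-.7]);print(" top only",pt); pt,e=fit(cov[4:],[.37,-.23,-.7]);print(" sc only",pt)
for q in [(547,172),(613,182)]: print("wing",back(un(q,to),"top",.0755))
w=back(un((541,172),to),"top",.0755);w2=back(un((613,182),to),"top",.0755);print((w+w2)/2,np.degrees(np.arctan2(*(w2-w)[[1,0]])))
D=.095;R=.111
bay=[("top",(.07,.05,R),un((121,89),to)),("top",(.07,-.05,R),un((232,91),to)),("top",(-.07,-.05,R),un((221,251),to)),("top",(-.07,.05,R),un((110,243),to)),
("top",(.105,-.095,D),un((290,58),to)),("top",(-.105,-.095,D),un((274,293),to)),
("scene",(-.105,-.095,D),un((349,196),so)),("scene",(.105,-.095,D),un((460,313),so)),
("scene",(-.07,-.05,R),un((400,190),so)),("scene",(.07,-.05,R),un((476,250),so)),("scene",(.07,.05,R),un((545,222),so)),("scene",(-.07,.05,R),un((471,160),so))]
p,e=fit(bay,[.38,.15,0]);print("bay",p,np.degrees(p[2]),e.reshape(-1,2).round(1))
for n,q in(("top",(228.2,217)),("scene",(357.6,168.1))): print("slot",back(q,n,.099))
# overlay
for n in("top","scene"):
    im=cv2.imread(f"pics/{n}0.png");im=cv2.resize(im,None,fx=4,fy=4,interpolation=cv2.INTER_CUBIC)
    def poly(L,p):
        q=((proj(place(L,p),n)+.5)*4-.5).round().astype(int);cv2.polylines(im,[q],True,(0,0,255),1)
    pc,_=fit(cov,[.37,-.23,-.7])
    for z in(C,0): poly([(.075,.055,z),(.075,-.055,z),(-.075,-.055,z),(-.075,.055,z)],pc)
    poly([(.07,.05,R),(.07,-.05,R),(-.07,-.05,R),(-.07,.05,R)],p)
    poly([(.105,.085,D),(.105,-.095,D),(-.105,-.095,D),(-.105,.085,D)],p)
    poly([(.019,.007,.099),(.019,-.007,.099),(-.019,-.007,.099),(-.019,.007,.099)],p)
    a=im[160*4:270*4,180*4:400*4] if n=="top" else im[110*4:260*4,235*4:435*4]
    cv2.imwrite(f"pics/ov_{n}.png",cv2.resize(a,None,fx=.9,fy=.9) if n=="top" else a)
E
```

```text
cover [ 0.5116 -0.2239 -0.7251] -41.54475387551896 [ 33.5   0.9  35.6   1.7 -36.8  -3.7 -34.   -4.   -1.1  -0.6   0.4   0.
   0.2   0.4   0.2  -0. ]
 top only [ 0.5115 -0.224  -0.7339]
 sc only [ 0.5456 -0.1857 -0.5264]
wing [ 0.5154 -0.1969  0.0755]
wing [ 0.5053 -0.2554  0.0755]
[ 0.5104 -0.2235  0.0755] -99.11041289190231
bay [ 0.525   0.1314 -0.0609] -3.4873321720181756 [[-0.7 -1. ]
 [-1.5 -4.5]
 [-0.9 -1.9]
 [-1.4  1. ]
 [ 0.8 -0.8]
 [-0.3 -1.6]
 [-0.7 -2. ]
 [ 0.3 -1.2]
 [ 0.3 -0.6]
 [-1.6  0.5]
 [-0.1 -1.5]
 [ 0.3 -0.1]]
slot [0.5201 0.1292 0.099 ]
slot [0.5206 0.1401 0.099 ]
```

View pics/ov_top.png

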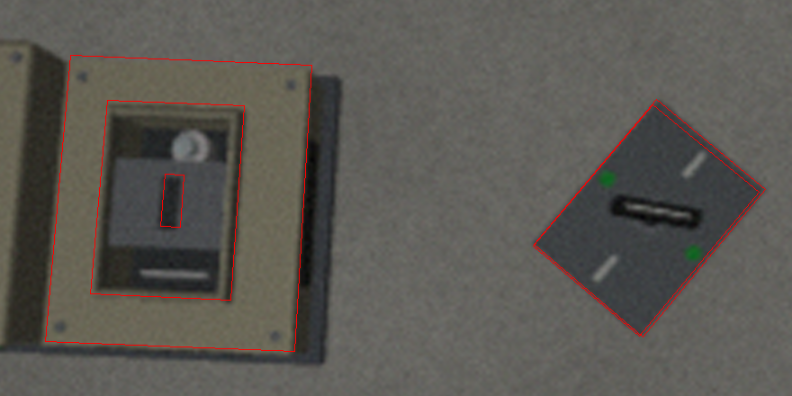

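View pics/ov_scene.png

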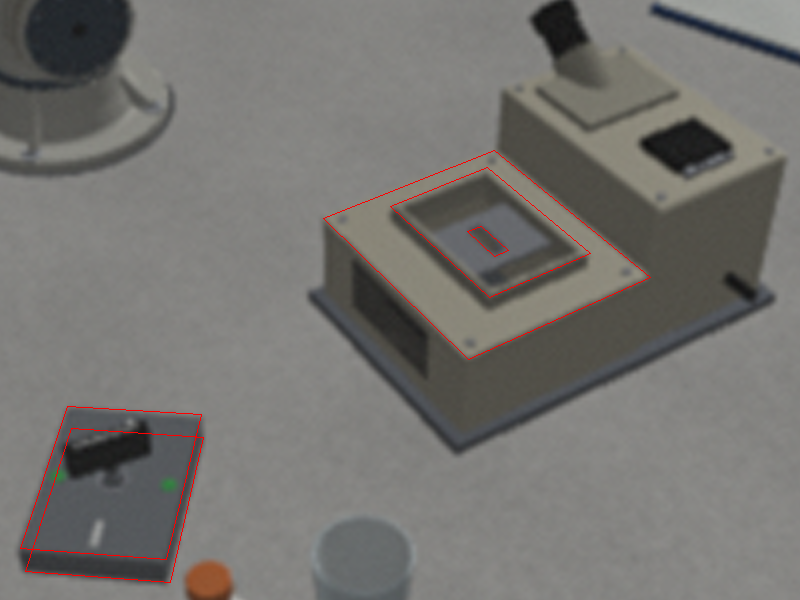

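```bash
cat >> h.py <<'E'
def edgefit(ims,edges,p0,z0=0,srch=3.0,iters=6,free_z=False,n=25,marg=.12,pol=None):
    """edges: list of (cam, a, b[, sign]) local segments; sign +1: brighter on left of a->b in image normal sense or 0 any"""
    g={k:cv2.GaussianBlur(cv2.cvtColor(v,cv2.COLOR_BGR2GRAY).astype(np.float32),(0,0),.8) for k,v in ims.items()}
    p=np.array(p0,float)
    for it in range(iters):
        dat=[]
        for ed in edges:
            c,a,b=ed[:3];t=np.linspace(marg,1-marg,n)[:,None];L=np.array(a)*(1-t)+np.array(b)*t
            zz=z0+(p[3] if free_z else 0)
            q=proj(place(L,p,zz),c);d=q[-1]-q[0];d/=np.linalg.norm(d);nn=np.array([-d[1],d[0]])
            s=np.arange(-srch-1,srch+1.01,.25)
            X=(q[:,None,:]+s[None,:,None]*nn).astype(np.float32)
            v=cv2.remap(g[c],X[...,0],X[...,1],cv2.INTER_CUBIC).mean(0) if False else cv2.remap(g[c],X[...,0],X[...,1],cv2.INTER_CUBIC)
            v=cv2.blur(v,(1,5))
            G=np.gradient(v,axis=1)
            sg=ed[3] if len(ed)>3 else 0
            G=np.abs(G) if sg==0 else G*sg
            for i in range(n):
                k=np.argmax(G[i,2:-2])+2
                if G[i,k]<.4 or k<=2 or k>=len(s)-3: continue
                y0,y1,y2=G[i,k-1:k+2];o=.5*(y0-y2)/(y0-2*y1+y2+1e-9)
                dat.append((c,L[i],q[i]+nn*(s[k]+o*.25),nn))
        def f(x):
            e=[]
            for c in("scene","top"):
                o=[d for d in dat if d[0]==c]
                if o:
                    q=proj(place([d[1] for d in o],x,z0+(x[3] if free_z else 0)),c)
                    e.append(((q-np.array([d[2] for d in o]))*np.array([d[3] for d in o])).sum(1))
            return np.concatenate(e)
        sol=least_squares(f,p,loss="soft_l1",f_scale=.3);p=sol.x
    return p,np.sqrt(np.mean(sol.fun**2)),len(dat)
def rect(c,a,b,z): 
    P=[(a,b,z),(a,-b,z),(-a,-b,z),(-a,b,z)]
    return [(c,P[i],P[(i+1)%4]) for i in range(4)]
def draw(im,n,segs,p,z0=0,box=None,k=4,fn=None):
    im=cv2.resize(im,None,fx=k,fy=k,interpolation=cv2.INTER_CUBIC)
    for s in segs:
        if s[0]!=n: continue
        q=((proj(place(s[1:3],p,z0),n)+.5)*k-.5).round().astype(int)
        cv2.line(im,tuple(map(int,q[0])),tuple(map(int,q[1])),(0,0,255),1)
    x0,y0,x1,y1=[int(v*k) for v in box];cv2.imwrite(fn,im[y0:y1,x0:x1])
E
python3 - <<'E'
from h import *
ims={n:cv2.imread(f"pics/{n}0.png") for n in("top","scene")}
for cams in (["top"],["scene"],["top","scene"]):
    # cover
    E=[]
    for c in cams: E+=rect(c,.075,.055,.026)
    p,rm,n=edgefit(ims,E,[.5116,-.2239,-.7251]);print(cams,"cover",p,np.degrees(p[2]),rm,n)
    D=.095;B=[]
    for c in cams:
        B+=[(c,(-.105,.075,D),(-.105,-.095,D)),(c,(-.105,-.095,D),(.105,-.095,D)),(c,(.105,-.095,D),(.105,.075,D))]
    b,rm,n=edgefit(ims,B,[.523,.1305,-.0609]);print("bay",b,np.degrees(b[2]),rm,n)
    S=B+sum([rect(c,.019,.007,.099) for c in cams],[])
    b2,rm,n=edgefit(ims,S,b);print("bay+slot",b2,np.degrees(b2[2]),rm,n)
    print(proj(place([(0,0,.099)],b),"top"),proj(place([(0,0,.099)],b),"scene"))
cov=rect("scene",.075,.055,.026)+rect("top",.075,.055,.026)
draw(ims["scene"],"scene",cov,p,box=(235,200,300,260),k=8,fn="pics/e1.png")
for n,bx in(("scene",(300,130,440,240)),("top",(180,165,280,275))):
    RB=sum([rect(n,.07,.05,.095),rect(n,.019,.007,.099)],[])+[s for s in B if s[0]==n]
    draw(ims[n],n,RB,b,box=bx,k=5,fn=f"pics/e2{n}.png")
E
```

```text
['top'] cover [ 0.5114 -0.2236 -0.7409] -42.45032056926336 0.2967303165255823 100
bay [ 0.5231  0.133  -0.0623] -3.5681224901219917 0.17129984944730386 50
bay+slot [ 0.5229  0.1332 -0.0628] -3.598753720188657 0.23469316414145353 150
[[226.7907 215.8809]] [[356.4304 169.276 ]]
['scene'] cover [ 0.5154 -0.223  -0.7397] -42.383447705294245 0.7113528930990713 100
bay [ 0.5237  0.1307 -0.0552] -3.163008962570586 0.3223566500272769 53
bay+slot [ 0.5239  0.1314 -0.0612] -3.508638975401082 1.71034459996916 132
[[227.6425 215.6154]] [[356.0369 169.6256]]
['top', 'scene'] cover [ 0.5124 -0.2241 -0.7391] -42.34742079214055 0.7171416675561435 200
bay [ 0.5233  0.1323 -0.0616] -3.529055822155246 0.34900455755189275 100
bay+slot [ 0.5231  0.133  -0.063 ] -3.6082755902839194 1.3493989867091214 300
[[227.0392 215.8131]] [[356.3107 169.3742]]
```

View pics/e1.png

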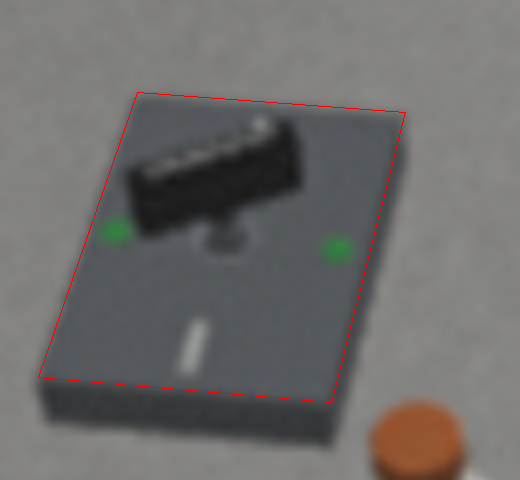

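View pics/e2scene.png

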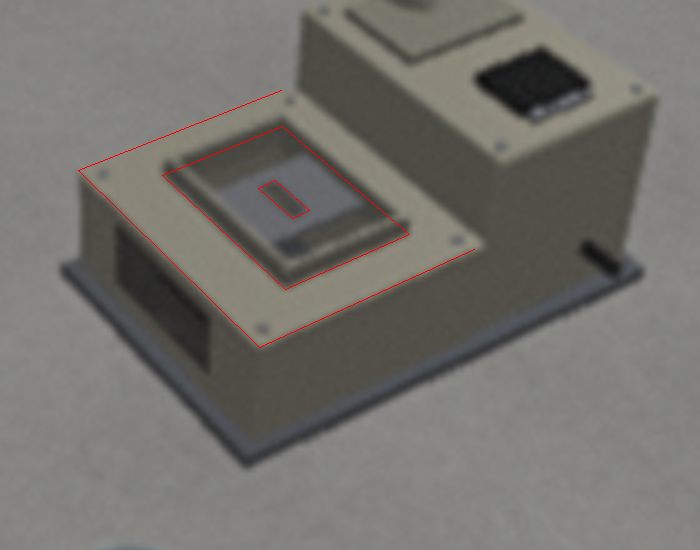

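View pics/e2top.png

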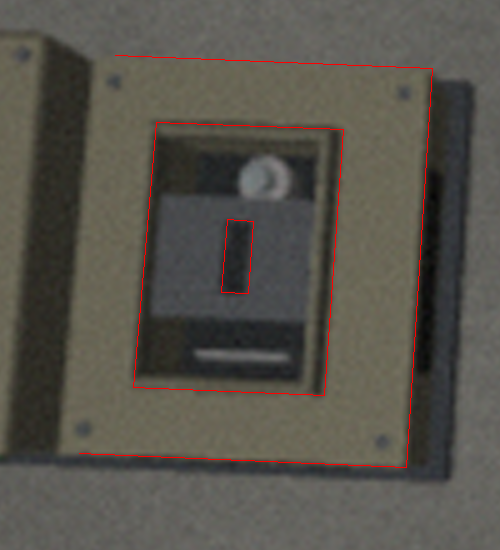

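```bash
cat >> h.py <<'E'
from scipy.spatial.transform import Rotation as Ro
def toolR(o): return Ro.from_euler("xyz",o["tool_rot"]).as_matrix()
def Rdown(psi):  # tool x down, tool z heading psi (rad)
    x=np.array([0,0,-1.]);z=np.array([np.cos(psi),np.sin(psi),0]);return np.c_[x,np.cross(z,x),z]
def inc(target,psi,o=None):
    o=o or r.get_obs();R=toolR(o)
    return np.degrees(Ro.from_matrix(R.T@Rdown(psi)).as_rotvec()),R.T@(np.array(target)-o["tool_pos"])
E
python3 - <<'E'
from h import *
ims={n:cv2.imread(f"pics/{n}0.png") for n in("top","scene")}
for cams in (["top"],["scene"]):
    W=sum([rect(c,.033,.0065,.0755) for c in cams],[])
    p,rm,n=edgefit(ims,W,[.5115,-.2238,np.radians(-99)],srch=2,marg=.08);print(cams,p,np.degrees(p[2]),rm,n)
o=r.get_obs();R=toolR(o);print(R);print("jaw heading",np.degrees(np.arctan2(R[1,2],R[0,2])))
for h in(-9,171): print(h,inc((.511,-.2238,.12),np.radians(h)))
E
```

```text
['top'] [ 0.5115 -0.223  -1.7925] -102.70368830014652 0.9690570803189676 99
['scene'] [ 0.5099 -0.2265 -1.7039] -97.62516063035166 0.6346746214530703 76
[[ 0.      0.9164 -0.4002]
 [ 0.     -0.4002 -0.9164]
 [-1.     -0.     -0.    ]]
jaw heading -113.59326652472066
-9 (array([-104.5933,   -0.0025,   -0.0017]), array([0.1113, 0.5579, 0.5506]))
171 (array([75.4067, -0.0015,  0.0023]), array([0.1113, 0.5579, 0.5506]))
```

Emit:
drive_tool(increments="0 0 0 -0.05 0 0 1; 8 0 0 -0.06 0.03 0.03 1; 16 0 0 -0.06 0.06 0.06 1; 24 0 0 -0.06 0.09 0.09 1; 32 0 0 -0.06 0.12 0.12 1; 40 0 0 -0.06 0.155 0.155 1; 48 0 0 -0.06 0.19 0.19 1; 56 0 0 -0.06 0.225 0.225 1; 64 0 0 -0.06 0.26 0.26 1; 70 0 0 -0.06 0.295 0.295 1; 75 0 0 -0.06 0.33 0.33 1; 75 0 0 -0.06 0.36 0.36 1")

```text
time_s: 2.2
tool_pos: [0.4062, 0.0277, 0.2917]
tool_rot: [-2.702, 1.57, 0.286]
contact_force: [1.2, 1.3, 1.1]
gripper_width: 0.0855
```

```bash
python3 - <<'E'
from h import *
o=r.get_obs();print(o["time_s"],o["tool_pos"],o["joint_positions"]);print(inc((.511,-.2238,.13),np.radians(171.5)))
E
```

```text
2.2 [0.4062 0.0277 0.2917] [ 0.4573 -0.0466 -0.0829  0.0002 -1.5333 -0.6102]
(array([-0.2574, -0.0582,  0.0272]), array([ 0.1617,  0.2327, -0.1417]))
```

Emit:
drive_tool(increments="0 0 0 0.02 0.04 -0.025 1; 0 0 0 0.04 0.08 -0.05 1; 0 0 0 0.06 0.12 -0.075 1; 0 0 0 0.08 0.16 -0.1 1; 0 0 0 0.1 0.2 -0.125 1; 0 0 0 0.13 0.233 -0.142 1; 0 0 0 0.15 0.233 -0.142 1; 0 0 0 0.162 0.233 -0.142 1; 0 0 0 0.162 0.233 -0.142 1; 0 0 0 0.162 0.233 -0.142 1")

```text
time_s: 3.2
tool_pos: [0.5118, -0.2236, 0.1311]
tool_rot: [3.132, 1.568, -0.161]
contact_force: [-0.2, 0.9, 0.2]
gripper_width: 0.0853
```

```bash
python3 - <<'E'
from h import *
o=r.get_obs();print(o["time_s"],o["tool_pos"],o["joint_positions"]);print(inc((.511,-.2238,.05),np.radians(171.5)))
im=r.get_image("scene");cv2.imwrite("pics/s2.png",cv2.resize(im[130:290,170:370],None,fx=4,fy=4,interpolation=cv2.INTER_CUBIC)[:600,:800])
im=r.get_image("top");cv2.imwrite("pics/t2.png",cv2.resize(im[160:280,280:440],None,fx=4,fy=4,interpolation=cv2.INTER_CUBIC))
E
```

```text
3.2 [ 0.5118 -0.2236  0.1311] [-0.1318  0.3199 -0.0618  0.0001 -1.1863 -0.0198]
(array([-0.1836, -0.159 , -0.0017]), array([0.0811, 0.0003, 0.001 ]))
```

View pics/s2.png

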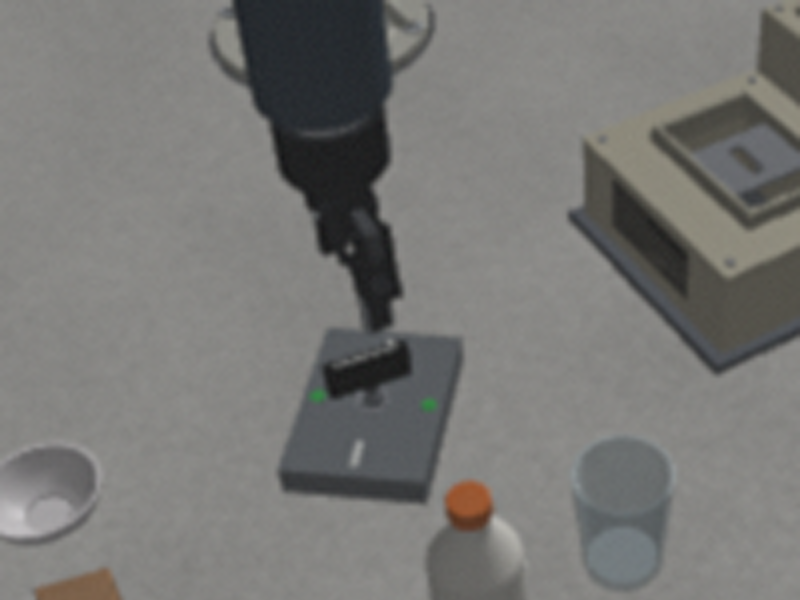

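View pics/t2.png

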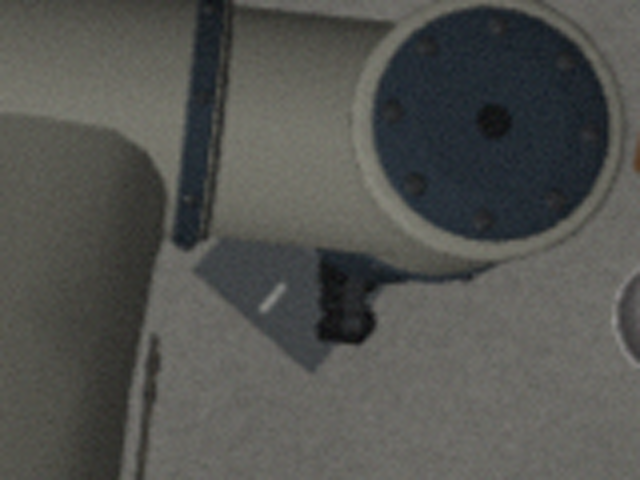

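Emit:
drive_tool(increments="0 0 0 0.025 0 0 1; 0 0 0 0.05 0 0 1; 0 0 0 0.07 0 0.001 1; 0 0 0 0.08 0 0.001 1; 0 0 0 0.081 0 0.001 1; 0 0 0 0.081 0 0.001 1")

```text
time_s: 3.9
tool_pos: [0.5125, -0.2235, 0.052]
tool_rot: [3.085, 1.564, -0.207]
contact_force: [0.3, 0.3, 0.2]
gripper_width: 0.0856
```

Emit:
drive_tool(increments="0 0 0 0 0 0 0; 0 0 0 0 0 0 0; 0 0 0 0 0 0 0; 0 0 0 0 0 0 0; 0 0 0 0 0 0 0; 0 0 0 0 0 0 0; 0 0 0 0 0 0 0; 0 0 0 0 0 0 0", squeeze=60)

```text
time_s: 4.7
tool_pos: [0.5122, -0.2235, 0.052]
tool_rot: [3.068, 1.565, -0.224]
contact_force: [-1.4, 0.6, 2.7]
gripper_width: 0.0118
```

```bash
python3 - <<'E'
from h import *
o=r.get_obs();print(o["time_s"],o["tool_pos"],o["joint_positions"],o["contact_force"],o["gripper_width"]);
im=r.get_image("scene");cv2.imwrite("pics/s3.png",cv2.resize(im[150:270,220:340],None,fx=5,fy=5,interpolation=cv2.INTER_CUBIC)[:600,:800])
E
```

```text
4.7 [ 0.5122 -0.2235  0.052 ] [-0.1313  0.3886 -0.1807  0.0006 -0.9958 -0.0196] [-1.378  0.586  2.728] 0.011807557434125137
```

View pics/s3.png

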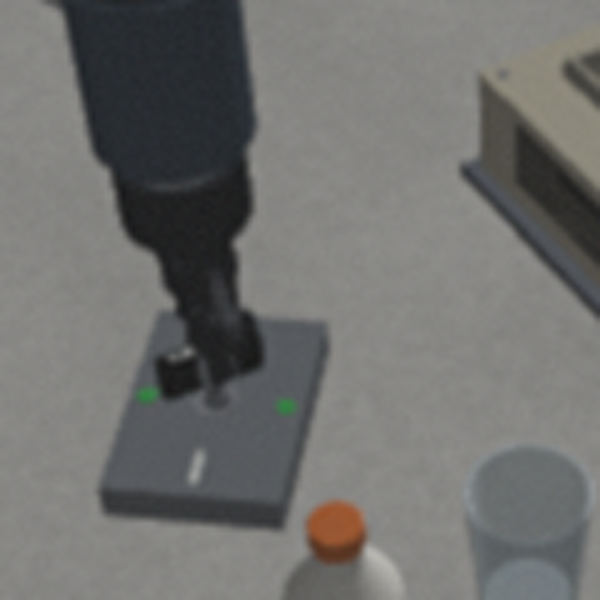

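Emit:
drive_tool(increments="0 0 0 -0.02 0 0 0; 0 0 0 -0.05 0 0 0; 0 0 0 -0.09 0 0 0; 0 0 0 -0.13 0 0 0; 0 0 0 -0.16 0 0 0; 0 0 0 -0.17 0 0 0; 0 0 0 -0.17 0 0 0")

```text
time_s: 5.45
tool_pos: [0.5117, -0.2231, 0.222]
tool_rot: [-3.087, 1.563, -0.096]
contact_force: [-0.5, 0.3, -4.5]
gripper_width: 0.0117
```

```bash
python3 - <<'E'
from h import *
o=r.get_obs();print(o["time_s"],o["tool_pos"],o["joint_positions"],o["contact_force"],o["gripper_width"]);
R=toolR(o);print(R,np.degrees(np.arctan2(R[1,2],R[0,2])))
im=r.get_image("scene");cv2.imwrite("pics/scene4.png",im);cv2.imwrite("pics/s4.png",cv2.resize(im[100:260,170:370],None,fx=4,fy=4,interpolation=cv2.INTER_CUBIC)[:600,:800])
print(inc((.5232,.1322,.222),np.radians(171.5+38.9)))
E
```

```text
5.45 [ 0.5117 -0.2231  0.222 ] [-0.1311  0.2693  0.1039 -0.0003 -1.3981 -0.0196] [-0.526   0.2611 -4.5002] 0.011683633797978116
[[ 0.0073 -0.1502 -0.9886]
 [-0.0007 -0.9887  0.1502]
 [-1.     -0.0004 -0.0073]] 171.3640754230442
(array([-39.0416,  -0.231 ,  -0.0216]), array([-0.0016, -0.3528,  0.0411]))
```

View pics/s4.png

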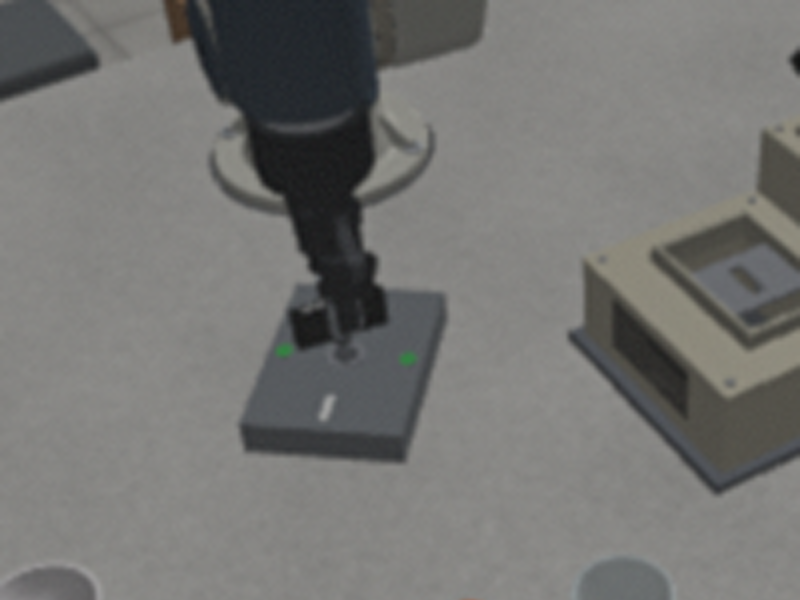

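Emit:
drive_tool(increments="-4 0 0 -0.02 -0.03 0.003 0; -8 0 0 -0.02 -0.06 0.007 0; -12 0 0 -0.02 -0.09 0.01 0; -16 0 0 -0.02 -0.125 0.015 0; -20 0 0 -0.02 -0.16 0.019 0; -24 0 0 -0.02 -0.195 0.023 0; -28 0 0 -0.02 -0.23 0.027 0; -32 0 0 -0.02 -0.265 0.031 0; -36 0 0 -0.02 -0.3 0.035 0; -39 0 0 -0.02 -0.33 0.039 0; -39 0 0 -0.02 -0.353 0.041 0; -39 0 0 -0.02 -0.353 0.041 0")

```text
time_s: 6.7
tool_pos: [0.5221, 0.1349, 0.2367]
tool_rot: [-0.117, 1.569, -2.725]
contact_force: [-0.9, 0.4, -4.7]
gripper_width: 0.0118
```

Emit:
drive_tool(increments="0 0 0 0.01 0 0 0; 0 0 0 0.03 0 0 0; 0 0 0 0.03 0 0 0; 0 0 0 0.03 0 0 0")

```text
time_s: 7.1
tool_pos: [0.5215, 0.1338, 0.2055]
tool_rot: [0.002, 1.566, -2.608]
contact_force: [-0.2, -0.2, -2.8]
gripper_width: 0.0115
```

```bash
python3 - <<'E'
from h import *
o=r.get_obs();print(o["time_s"],o["tool_pos"],o["joint_positions"],o["contact_force"],o["gripper_width"]);
R=toolR(o);print(np.degrees(np.arctan2(R[1,2],R[0,2])))
for n,b in(("scene",(70,220,270,470)),("top",(150,280,150,330))):
    im=r.get_image(n);cv2.imwrite(f"pics/{n}5.png",im);cv2.imwrite(f"pics/{n}5c.png",cv2.resize(im[b[0]:b[1],b[2]:b[3]],None,fx=4,fy=4,interpolation=cv2.INTER_CUBIC)[:600,:800])
E
```

```text
7.1 [0.5215 0.1338 0.2055] [ 0.542   0.2443  0.0285 -0.     -1.3597 -0.0102] [-0.2153 -0.22   -2.8066] 0.011519682537772307
-149.5283687498773
```

View pics/scene5c.png

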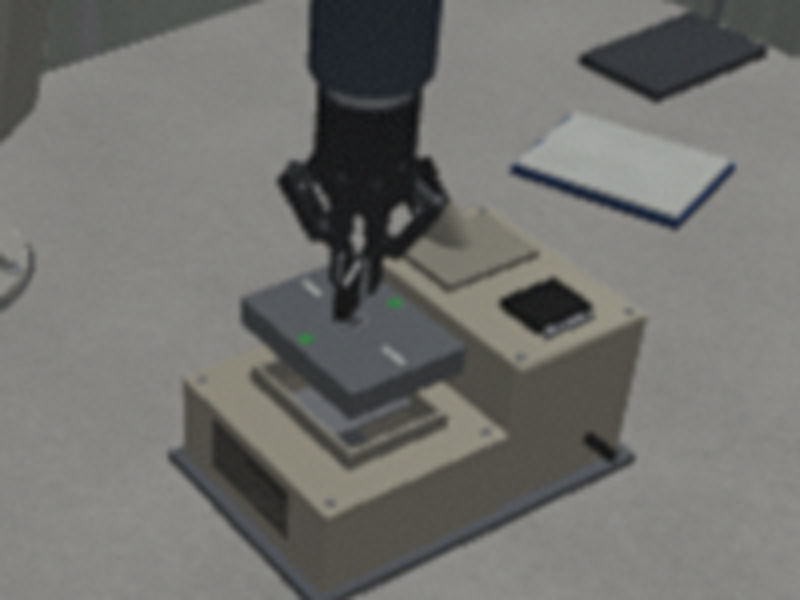

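View pics/top5c.png

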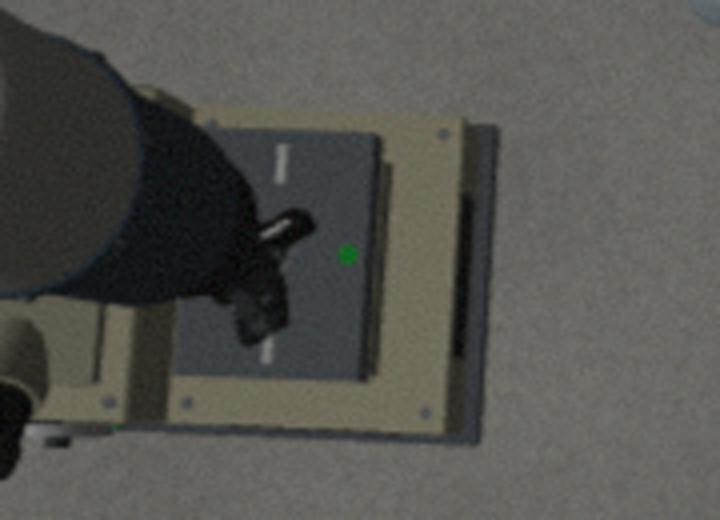

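```bash
cat > fitc.py <<'E'
from h import *
import sys
def fitcover(tag,z0,p0):
    ims={n:cv2.imread(f"pics/{n}{tag}.png") for n in("top","scene")}
    a,b,C=.075,.055,.026
    T=[("top",(a,b*.2,C),(a,-b,C)),("top",(a,-b,C),(-a,-b,C)),("top",(-a,-b,C),(-a,b,C)),("top",(-a,b,C),(-a*.4,b,C))]
    S=rect("scene",a,b,C)[:3]+[("scene",(a,-b,0),(-a,-b,0)),("scene",(a,-b,0),(a,b,0))]
    for nm,E in(("top",T),("scene",S),("both",T+S)):
        p,rm,n=edgefit(ims,E,p0,z0=z0,marg=.06);print(nm,p,np.degrees(p[2]),round(rm,2),n)
    pz,rm,n=edgefit(ims,T+S,list(p0)+[0],z0=z0,marg=.06,free_z=True);print("freez",pz,round(rm,2))
    for nm,bx in(("top",(180,170,280,270)),("scene",(310,120,440,220))):
        draw(ims[nm],nm,T+S,p,z0=z0,box=bx,k=6,fn=f"pics/fit{nm}{tag}.png")
    return p
E
python3 - <<'E'
from fitc import *
fitcover("5",.1535,[.5225,.134,np.radians(-3.5)])
ims={n:cv2.imread(f"pics/{n}5.png") for n in("top","scene")}
D=.095
for cams in(["top"],["scene"]):
    B=[]
    for c in cams:B+=[(c,(-.105,.075,D),(-.105,-.095,D)),(c,(-.105,-.095,D),(.105,-.095,D)),(c,(.105,-.095,D),(.105,.075,D))]
    b,rm,n=edgefit(ims,B,[.523,.1305,-.0609]);print("bay",b,np.degrees(b[2]),rm,n)
E
```

```text
top [ 0.524   0.1342 -0.0723] -4.144682028792188 0.52 100
scene [ 0.5243  0.1303 -0.0649] -3.717423718991323 0.47 120
both [ 0.5243  0.1325 -0.0878] -5.032088043136613 0.63 220
freez [ 0.5239  0.1333 -0.0796 -0.0013] 0.64
bay [ 0.5232  0.133  -0.0633] -3.6296367447798477 0.17339123443582835 51
bay [ 0.5237  0.1306 -0.0582] -3.3337452632076126 0.5658614931223466 59
```

View pics/fittop5.png

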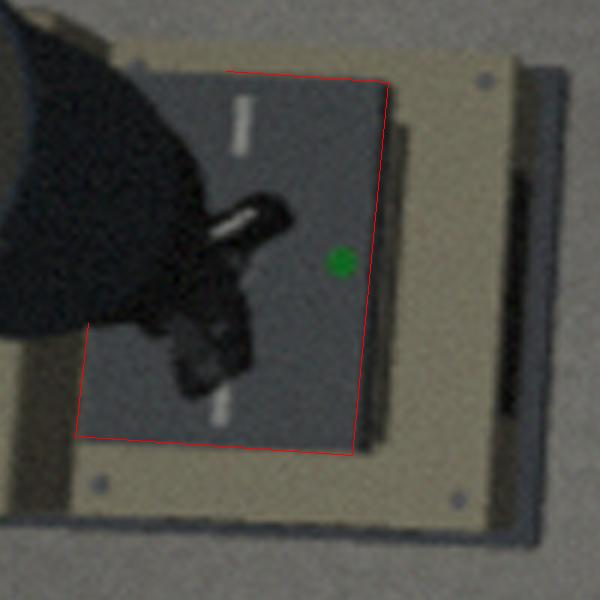

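View pics/fitscene5.png

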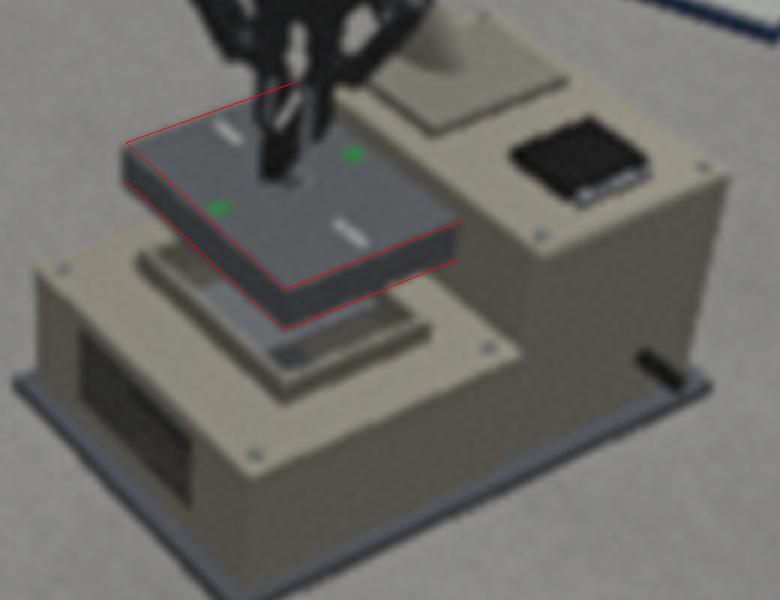

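```bash
python3 - <<'E'
from h import *
o=r.get_obs();print(o["tool_pos"])
p=o["tool_pos"]+np.array([-.0007,-.0005,-.037]);print(inc(p,np.radians(-149.53+.4)))
E
```

```text
[0.5224 0.1344 0.2072]
(array([-0.383 ,  0.0497, -0.0147]), array([0.037 , 0.0001, 0.0008]))
```

Emit:
drive_tool(increments="-0.4 0 0 0.015 0 0.001 0; -0.4 0 0 0.03 0 0.001 0; -0.4 0 0 0.037 0 0.001 0; -0.4 0 0 0.037 0 0.001 0; -0.4 0 0 0.037 0 0.001 0; -0.4 0 0 0.037 0 0.001 0")

```text
time_s: 7.8
tool_pos: [0.5222, 0.1341, 0.1713]
tool_rot: [2.598, 1.57, -0.005]
contact_force: [0.5, -0.6, -4.3]
gripper_width: 0.012
```

```bash
python3 - <<'E'
from fitc import *
o=r.get_obs();print(o["time_s"],o["tool_pos"],o["contact_force"])
for n in("scene","top"):
    im=r.get_image(n);cv2.imwrite(f"pics/{n}6.png",im)
o=r.get_obs();print(o["time_s"],o["tool_pos"],o["contact_force"])
fitcover("6",o["tool_pos"][2]-.052,[.523,.133,np.radians(-3.5)])
E
```

```text
7.8 [0.5222 0.1341 0.1713] [ 0.4512 -0.6326 -4.3015]
7.9 [0.5219 0.134  0.171 ] [ 0.2638 -0.3542 -3.926 ]
top [ 0.5239  0.1294 -0.0892] -5.111872103103182 0.89 100
scene [ 0.5262  0.1216 -0.0286] -1.639262217243954 1.75 125
both [ 0.5243  0.1288 -0.0872] -4.995570077118198 1.23 204
freez [ 0.5241  0.1295 -0.0852 -0.0016] 1.27
```

View pics/fittop6.png

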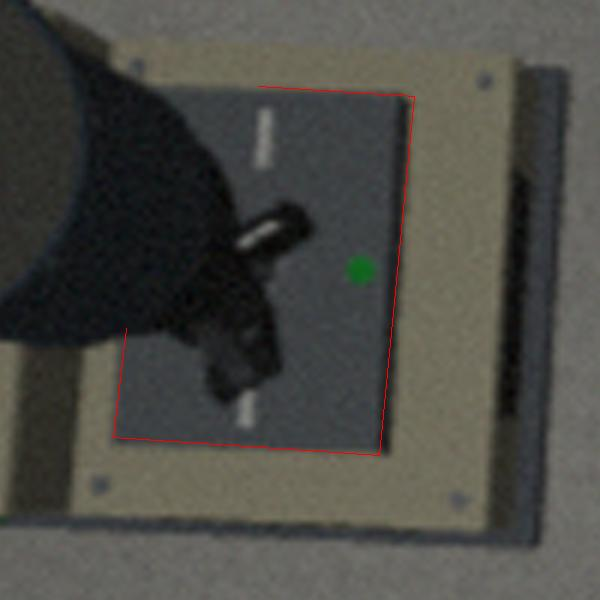

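View pics/fitscene6.png

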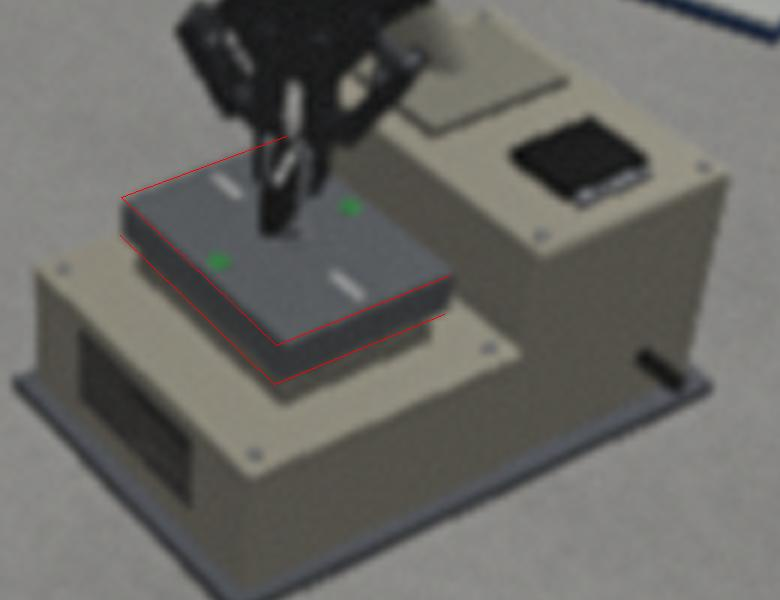

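```bash
sed -i 's/marg=.06)/marg=.06,srch=SR)/; s/^import sys/import sys\nSR=1.5/; s/marg=.06,free_z/marg=.06,srch=SR,free_z/' fitc.py; python3 - <<'E'
from fitc import *
for y in(.133,.1345): fitcover("6",.171-.052,[.523,y,np.radians(-3.6)])
print("5");fitcover("5",.1535,[.5235,.133,np.radians(-3.6)])
E
```

```text
top [ 0.5239  0.1292 -0.0867] -4.965413297042116 0.65 98
scene [ 0.5249  0.1301 -0.051 ] -2.924818995832045 0.37 84
both [ 0.5242  0.1296 -0.0828] -4.746222585375474 0.62 185
freez [ 0.5238  0.1308 -0.0663 -0.0008] 0.61
top [ 0.5239  0.1293 -0.0881] -5.048667342890957 0.66 98
scene [ 0.525   0.1299 -0.0555] -3.1798820908066436 0.4 85
both [ 0.5242  0.1295 -0.0838] -4.800841362270995 0.64 186
freez [ 0.5239  0.1307 -0.0674 -0.0008] 0.61
5
top [ 0.5239  0.1344 -0.0685] -3.926609001517851 0.34 98
scene [ 0.5244  0.1301 -0.0651] -3.7275990517137205 0.26 125
both [ 0.5243  0.1328 -0.0842] -4.825536189884894 0.53 222
freez [ 0.5239  0.1333 -0.0777 -0.0012] 0.52
```

View pics/fittop6.png

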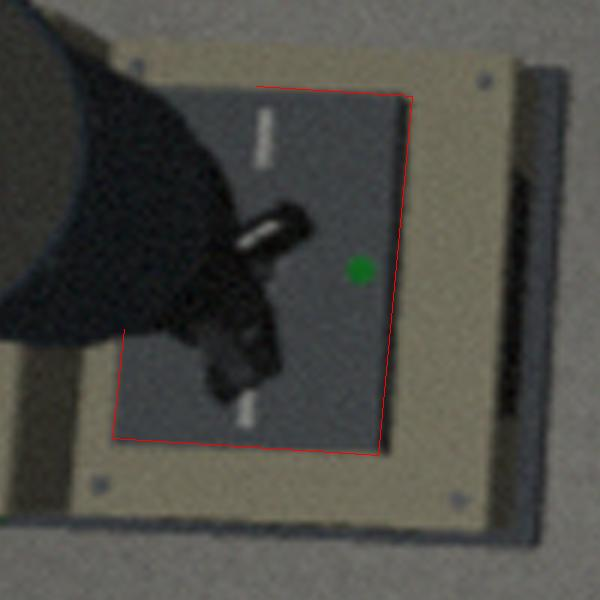

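View pics/fitscene6.png

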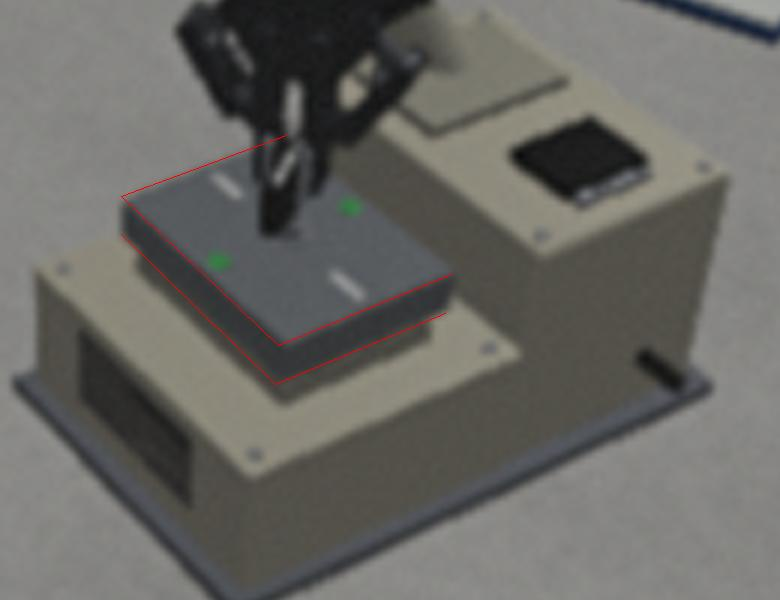

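```bash
sed -i 's/("top",(a,-b,C),(-a,-b,C)),/("top",(a,-b,0),(-a,-b,0)),/; s/("scene",(a,-b,0),(-a,-b,0)),//; ' fitc.py; sed -i 's/S=rect("scene",a,b,C)\[:3\]+\[/S=[rect("scene",a,b,C)[2],("scene",(a,-b,0),(-a,-b,0)),/' fitc.py; grep "S=" fitc.py; python3 - <<'E'
from fitc import *
fitcover("6",.171-.052,[.523,.133,np.radians(-3.6)])
print("5");fitcover("5",.1535,[.5235,.133,np.radians(-3.6)])
E
```

```text
S=[rect("scene",a,b,C)[2],("scene",(a,-b,0),(-a,-b,0)),("scene",(a,-b,0),(a,b,0))]
top [ 0.5236  0.1325 -0.0535] -3.067353513352846 0.19 99
scene [ 0.5253  0.1199 -0.0717] -4.109712227840059 0.59 50
both [ 0.5237  0.1324 -0.0539] -3.090034264644979 0.4 142
freez [ 0.5236  0.133  -0.0519 -0.0017] 0.36
5
top [ 0.5238  0.138  -0.0282] -1.6173967393860846 0.44 100
scene [ 0.5241  0.1307 -0.0606] -3.474532618567542 0.25 75
both [ 0.524   0.1345 -0.0742] -4.251597765750014 0.64 160
freez [ 0.5239  0.1348 -0.073  -0.0005] 0.62
```

View pics/fittop6.png

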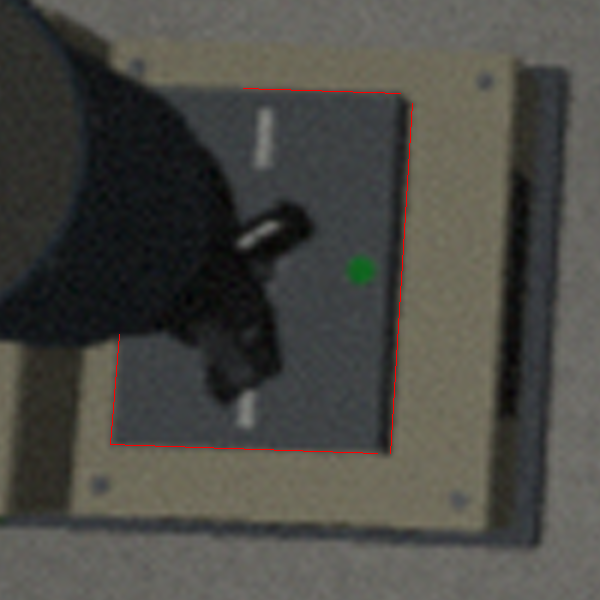

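View pics/fitscene6.png

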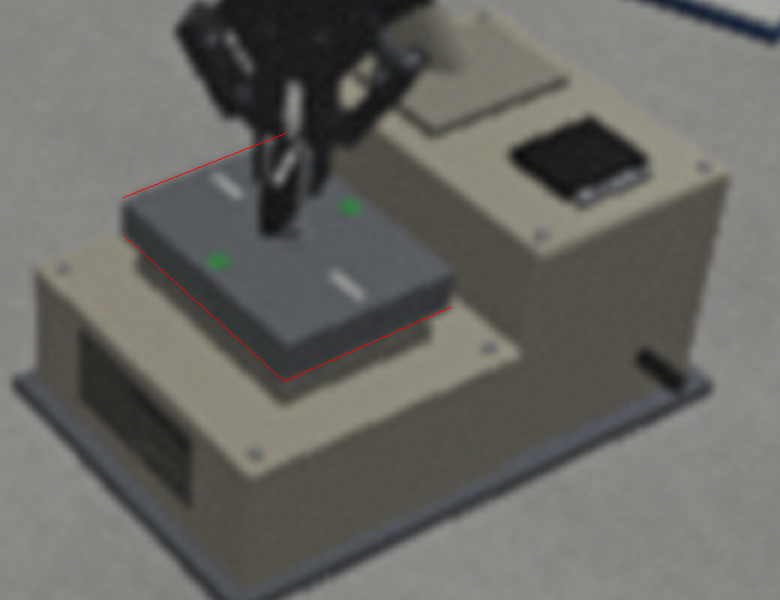

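Emit:
drive_tool(increments="0.4 0 0 0.004 0 0 0; 0.4 0 0 0.008 0 0 0; 0.4 0 0 0.012 0 0 0; 0.4 0 0 0.015 0 0 0; 0.4 0 0 0.015 0 0 0")

```text
time_s: 8.4
tool_pos: [0.5216, 0.1339, 0.1552]
tool_rot: [0.313, 1.57, -2.296]
contact_force: [-0.6, -0.9, -4.1]
gripper_width: 0.012
```

Emit:
drive_tool(increments="0 0 0 0.003 0 0 0; 0 0 0 0.006 0 0 0; 0 0 0 0.008 0 0 0; 0 0 0 0.009 0 0 0; 0 0 0 0.009 0 0 0; 0 0 0 0.009 0 0 0")

```text
time_s: 9.0
tool_pos: [0.5216, 0.1338, 0.1468]
tool_rot: [0.737, 1.57, -1.872]
contact_force: [-3.1, -0.8, 2.0]
gripper_width: 0.0119
```

```bash
python3 - <<'E'
from fitc import *
for n in("scene","top"):
    im=r.get_image(n);cv2.imwrite(f"pics/{n}7.png",im)
o=r.get_obs();print(o["time_s"],o["tool_pos"],o["contact_force"],o["ft_torque"],o["joint_positions"])
p=fitcover("7",.095,[.523,.133,np.radians(-3.6)])
R=toolR(o);print(np.degrees(np.arctan2(R[1,2],R[0,2])))
E
```

```text
9.1 [0.5215 0.1338 0.1466] [-4.3295  0.0265  2.5536] [-0.2038  1.215  -0.065 ] [ 0.5423  0.2737 -0.0854  0.0005 -1.2124 -0.0103]
top [ 0.523   0.1323 -0.0591] -3.386961021073624 0.18 98
scene [ 0.5237  0.1311 -0.0594] -3.404529095481996 0.31 75
both [ 0.5231  0.1322 -0.0597] -3.423059979109322 0.31 173
freez [ 0.523   0.1325 -0.0594 -0.0008] 0.26
-149.50767100543655
```

View pics/fittop7.png

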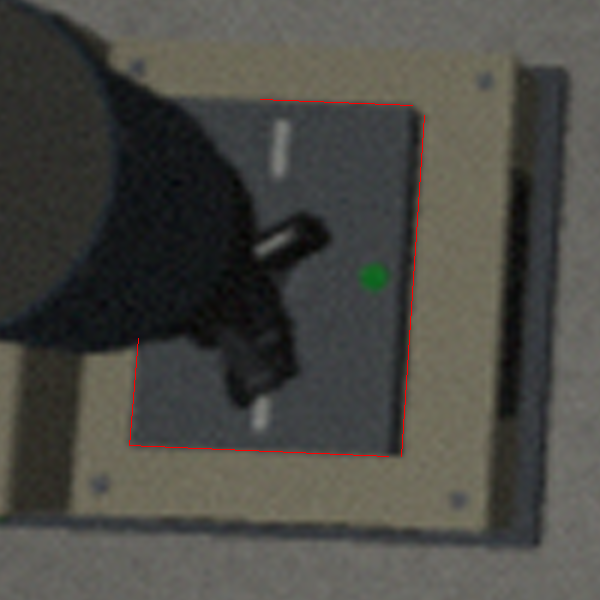

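View pics/fitscene7.png

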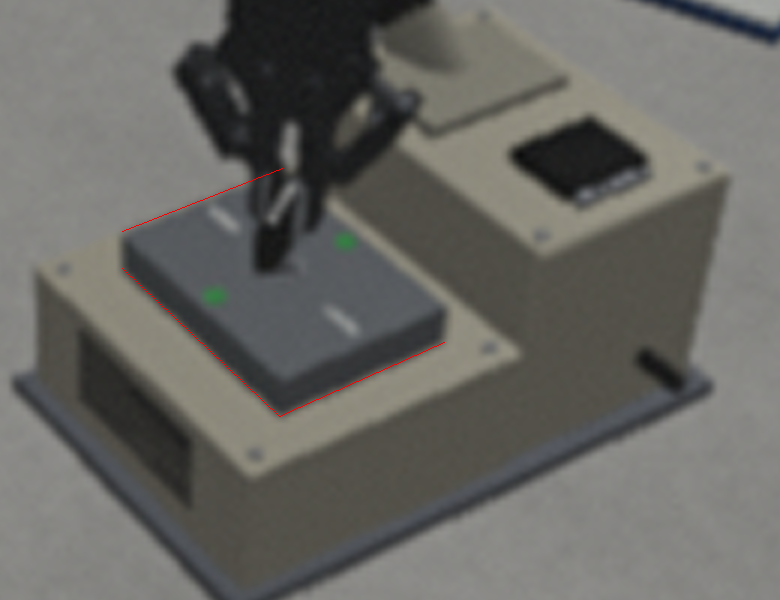

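```bash
python3 - <<'E'
from h import *
o=r.get_obs();print(inc(o["tool_pos"]+np.array([-.0007,-.0012,0]),np.radians(-93.5)))
E
```

```text
(array([-56.0077,   0.0468,  -0.0043]), array([0.    , 0.0007, 0.0012]))
```

Emit:
drive_tool(increments="-8 0 0 0 0 0 0; -16 0 0 0 0 0 0; -24 0 0 0 0 0 0; -32 0 0 0 0 0.001 0; -40 0 0 0 0.001 0.001 0; -48 0 0 0 0.001 0.001 0; -56 0 0 0 0.001 0.001 0; -56 0 0 0 0.001 0.001 0; -56 0 0 0 0.001 0.001 0", squeeze=40)

```text
time_s: 10.0
tool_pos: [0.5209, 0.1323, 0.1466]
tool_rot: [-0.745, 1.569, -2.381]
contact_force: [-3.7, -1.3, 2.0]
gripper_width: 0.0121
```

```bash
python3 - <<'E'
from fitc import *
for n in("scene","top"):
    im=r.get_image(n);cv2.imwrite(f"pics/{n}8.png",im)
o=r.get_obs();print(o["time_s"],o["tool_pos"],o["contact_force"],o["ft_torque"],o["joint_positions"],o["gripper_width"])
p=fitcover("8",.095,[.523,.133,np.radians(-3.6)])
R=toolR(o);print(np.degrees(np.arctan2(R[1,2],R[0,2])))
E
```

```text
10.1 [0.5209 0.1323 0.1466] [-3.3982 -1.5261  2.4428] [-0.247   1.6779  0.0089] [ 0.5403  0.2723 -0.0873  0.0003 -1.2124  0.9663] 0.01208475387795049
top [ 0.5233  0.1323 -0.0609] -3.4871876307629046 0.27 99
scene [ 0.5235  0.1313 -0.0565] -3.235002432640887 0.3 69
both [ 0.5234  0.1321 -0.0607] -3.480114719994636 0.27 165
freez [ 0.5233  0.1324 -0.0602 -0.0006] 0.31
-93.66866698009265
```

View pics/fittop8.png

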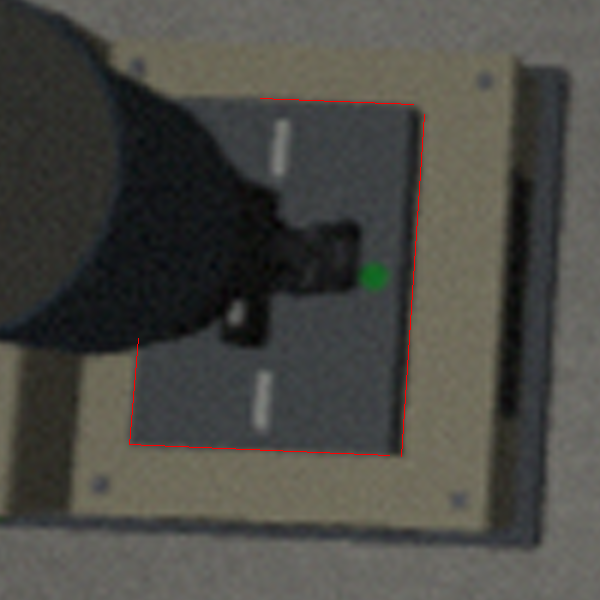

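View pics/fitscene8.png

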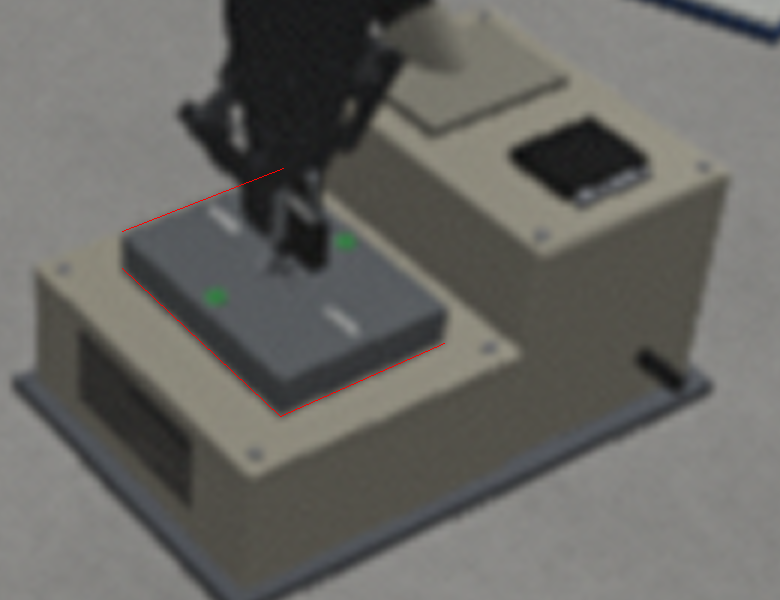

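Emit:
drive_tool(increments="0 0 0 0.002 0 0 0; 0 0 0 0.004 0 0 0; 0 0 0 0.006 0 0 0; 0 0 0 0.007 0 0 0; 0 0 0 0.007 0 0 0")

```text
time_s: 10.6
tool_pos: [0.521, 0.1323, 0.1396]
tool_rot: [-0.591, 1.57, -2.226]
contact_force: [-4.7, -0.6, 4.6]
gripper_width: 0.012
```

Emit:
drive_tool(increments="0 0 0 0.003 0 0 0; 0 0 0 0.006 0 0 0; 0 0 0 0.008 0 0 0; 0 0 0 0.01 0 0 0; 0 0 0 0.011 0 0 0; 0 0 0 0.011 0 0 0")

```text
time_s: 11.2
tool_pos: [0.5211, 0.1323, 0.1294]
tool_rot: [-0.008, 1.57, -1.643]
contact_force: [-6.1, -0.8, 8.4]
gripper_width: 0.0118
```

Emit:
drive_tool(increments="0 0 0 0.001 0 0 0; 8 0 0 0.001 0 0 0; 16 0 0 0.001 0 0 0; 24 0 0 0.001 0 0 0; 32 0 0 0.001 0 0 0; 40 0 0 0.001 0 -0.001 0; 40 0 0 0.001 0 -0.001 0")

```text
time_s: 11.9
tool_pos: [0.5216, 0.1334, 0.1293]
tool_rot: [1.934, 1.569, -0.403]
contact_force: [-6.2, -0.6, 9.2]
gripper_width: 0.0114
```

Emit:
drive_tool(increments="8 0 0 0.0005 0 0 0; 16 0 0 0.0005 0 0 0; 24 0 0 0.0005 0 0 0; 32 0 0 0.0005 0 0 0; 40 0 0 0.0005 0 0 0; 48 0 0 0.0005 0 0 0; 50 0 0 0.0005 0 0 0; 50 0 0 0.0005 0 0 0")

```text
time_s: 12.7
tool_pos: [0.5229, 0.1339, 0.1301]
tool_rot: [-2.997, 1.566, 0.076]
contact_force: [-3.6, 0.2, 7.0]
gripper_width: 0.0119
```

```bash
python3 - <<'E'
from fitc import *
o=r.get_obs();print(o["time_s"],o["tool_pos"],o["contact_force"],o["ft_torque"],o["joint_positions"],o["gripper_width"])
R=toolR(o);print(np.degrees(np.arctan2(R[1,2],R[0,2])))
im=r.get_image("scene");cv2.imwrite("pics/scene9.png",im);cv2.imwrite("pics/s9.png",cv2.resize(im[110:230,300:440],None,fx=5,fy=5,interpolation=cv2.INTER_CUBIC)[:600,:800])
E
```

```text
12.7 [0.5229 0.1339 0.1301] [-3.5979  0.2296  6.9721] [ 0.0346  1.455  -0.0126] [ 0.5423  0.2844 -0.1156  0.0023 -1.1665 -0.6119] 0.011898704628062343
176.06275592985224
```

View pics/s9.png

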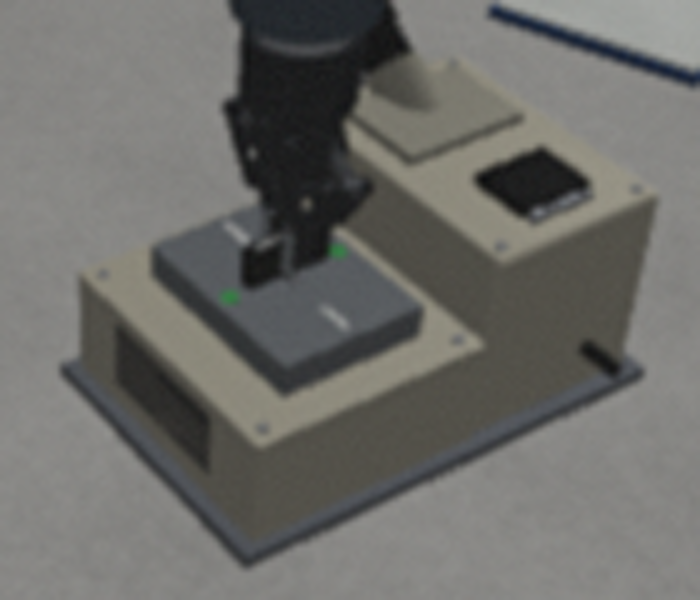

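Emit:
drive_tool(increments="0 0 0 -0.001 0 0 0; 0 0 0 -0.002 0 0 0; 0 0 0 -0.002 0 0 0; 0 0 0 -0.002 0 0 0.5; 0 0 0 -0.002 0 0 1; 0 0 0 -0.002 0 0 1; 0 0 0 -0.002 0 0 1; 0 0 0 -0.002 0 0 1; 0 0 0 -0.002 0 0 1; 0 0 0 -0.002 0 0 1")

```text
time_s: 13.75
tool_pos: [0.5229, 0.1339, 0.1321]
tool_rot: [-2.988, 1.566, 0.086]
contact_force: [0.1, 0.3, 0.5]
gripper_width: 0.0852
```

Emit:
drive_tool(increments="0 0 0 -0.02 0 0 1; 0 0 0 -0.05 0 0 1; 0 0 0 -0.09 0 0 1; 0 0 0 -0.13 0 0 1; 0 0 0 -0.14 0 0.03 1; 0 0 0 -0.14 0 0.07 1; 0 0 0 -0.14 0 0.11 1; 0 0 0 -0.14 0 0.15 1; 0 0 0 -0.14 0 0.17 1; 0 0 0 -0.14 0 0.17 1")

```text
time_s: 14.75
tool_pos: [0.3508, 0.1453, 0.2722]
tool_rot: [-2.689, 1.564, 0.387]
contact_force: [0.6, 0.9, 0.5]
gripper_width: 0.0853
```

```bash
python3 - <<'E'
from fitc import *
o=r.get_obs();print(o["time_s"],o["tool_pos"],o["contact_force"],o["gripper_width"])
for n,b in(("scene",(100,250,270,470)),("top",(150,280,150,330))):
    im=r.get_image(n);cv2.imwrite(f"pics/{n}10.png",im);cv2.imwrite(f"pics/{n}10c.png",cv2.resize(im[b[0]:b[1],b[2]:b[3]],None,fx=4,fy=4,interpolation=cv2.INTER_CUBIC)[:600,:800])
p=fitcover("10",.095,[.523,.133,np.radians(-3.6)])
E
```

```text
14.75 [0.3508 0.1453 0.2722] [0.6017 0.9314 0.5214] 0.08527630595157971
top [ 0.5235  0.1324 -0.0604] -3.4606420398896627 0.18 100
scene [ 0.524   0.1308 -0.0637] -3.647281769792456 0.19 75
both [ 0.5235  0.1322 -0.0613] -3.514094705105028 0.24 175
freez [ 0.5234  0.1323 -0.0604 -0.0004] 0.22
```

View pics/scene10c.png

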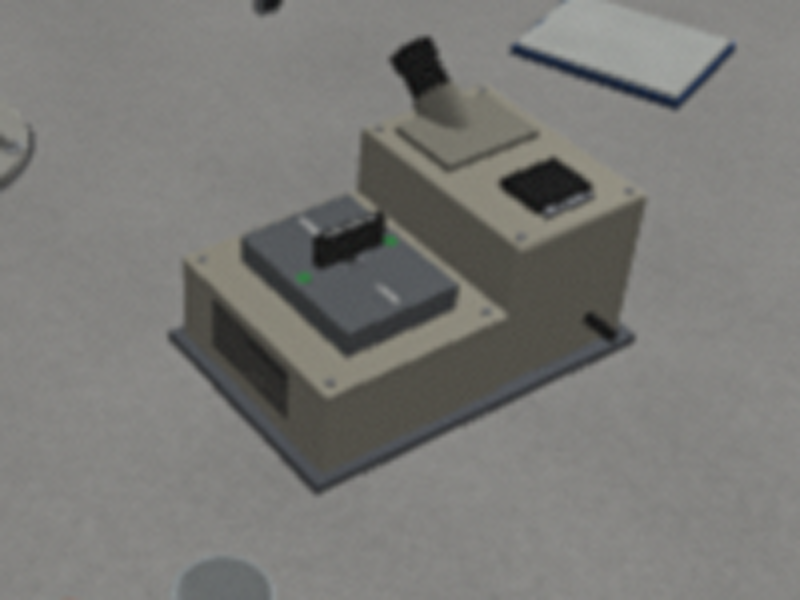

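View pics/top10c.png

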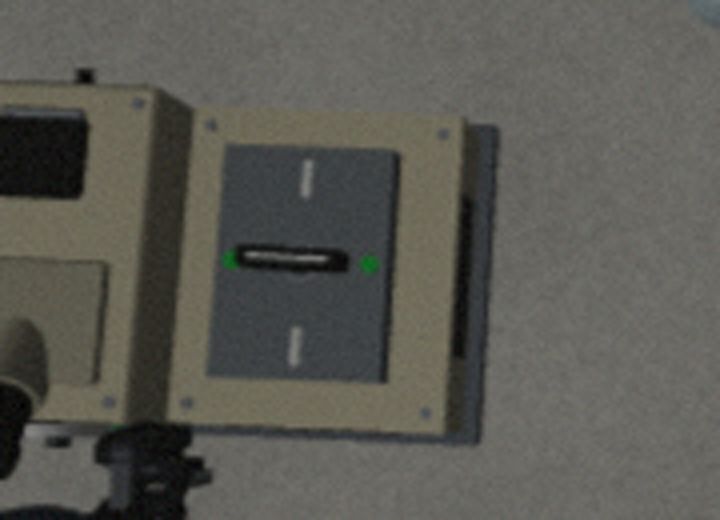

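```bash
python3 - <<'E'
from h import *
for z in(.1525,.1555,.1705): print(z,proj([(.5235,.1322,z)],"scene"),proj([(.5235,.1322,z)],"top"))
o=r.get_obs();print(o["time_s"])
E
```

```text
0.1525 [[357.2292 156.3566]] [[221.6342 213.7941]]
0.1555 [[357.2809 155.6007]] [[221.3096 213.6795]]
0.1705 [[357.5424 151.783 ]] [[219.6536 213.0949]]
14.85
```

The wing top shows at row 155.4 in the scene picture. Locked it should be at 155.6, and with the fastener up at 151.8, so it is staying in. Handing in now.

```bash
python3 - <<'E'
from bench import r
print(r.sign_off())
E
```

```text
the job is handed in; nothing more can be done
None
```

The cover is back on the lamp bay, fully down over the rim, and its fastener is locked. I handed the job in at about 14.9 s of the 61 s allowed; the hand-in reports no verdict.

**What I did:** I gripped the wing, carried the cover over the bay and squared it, then lowered it until the skirt rested on the deck. I turned the wing 56° in line with the slot, pushed it in about 17 mm (up to 9.2 N), turned it 90° clockwise, let go and moved the arm clear.

**Last checks, all from camera fits and force readings:**
- **Cover position:** it fits within about 0.5 mm of the bay axis and about 0.1° of square, at deck height. The two cameras differ by about 1.5 mm in absolute y, but they differ the same way for the bay and the cover.
- **Wing:** the jaws were within about 0.5° of the line of the green dots just before I let go. The wing still lies along the dots in the top picture.
- **Lock:** after letting go, the wing top sits at picture row 155.4. Locked predicts 155.6 and fully up predicts 151.8.
- **Contact:** the gripper is open and well clear of everything.
- **Bystanders:** I kept the path away from them and felt no contact, but I did not measure their positions again at the end.
- **Edge fits:** some of the fits while the cover hung above the bay locked on to the wrong edge. I corrected those with clearer edges before lowering it.

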